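Set up the single-cup drip coffee maker

ROBOT

A 7-joint arm with a two-finger parallel gripper is mounted at the origin on a cart in front of the work surface, level with it; the furniture and walls round the work are solid. World frame = base frame: x ahead of the robot, y to its left, z up, the work surface at z = 0. Lengths are in m, angles in rad, forces in N, time in s.
With the tool pointing down it reaches from about 0.425 to 0.875 m from the base axis. Payload 8.4 kg.
Tool frame: the origin (TCP) lies on the front face of the gripper's body, between the roots of the fingers; the fingertips stand 70 mm ahead of it and the grasp point (between the pads) lies 51 mm ahead of it; z points along the fingers, y is the line along which they close (so a half turn about z gives the same grasp; the last joint's range is limited). The gripper opens to 87 mm and grips with 3 to 60 N. Pads are 19 mm wide; open, the fingers measure 117 mm over their backs; the gripper's body (75 mm by 190 mm) begins 51 mm behind the grasp point.
Start: joints at [-1.291, 0.333, 0.04, 1.465, -0.013, 1.343, -0.059], TCP at [0.24, 0.604, 0.292] pointing down, gripper open.
Joint ranges: [-2.58, 2.58], [-0.38, 2.09], [-1.3, 1.39], [0.25, 2.4], [-1.5, 4.64], [0.08, 2.09], [-2.65, 2.65]. Speed limits (rad/s): [2.22, 2.22, 2.79, 2.79, 3.14, 3.14, 3.14].

INTERFACE

Orientations are given as a 3x3 rotation matrix whose columns are the frame's x, y, z axes.
In Python, from workcell import bot gives the robot as it stands. Calls block until the motion is done:
- bot.movep(position, orientation): joint-space move of the TCP to a pose.
- bot.move_l(position, frame=None, max_speed=0.15, force_limit=None): straight line of the TCP; frame=None keeps the orientation; max_speed is the mean speed in m/s. With force_limit (N) it stops when the force on the tool has changed by that much, and returns True; else False.
- bot.set_joints(angles): joint-space move.
- bot.set_gripper(opening): finger opening in m; the grip force is fixed at half the most; returns when the fingers have stopped.
- bot.dwell(seconds).
- bot.solve_ik(position, orientation): joint angles nearest the present ones, or None.
- bot.read_camera(name): name is "side" or "top"; returns the picture (420x560x3 uint8, red, green, blue); there is no depth.
- bot.camera_params(name): a dict with "K" (3x3 intrinsics, pixels), "view" (4x4, takes a point from world to camera coordinates). Camera axes: x right, y up, looking along -z (the intrinsics and any distortion apply to the point x, -y, -z); pixel columns grow to the right and rows downward; lengths in m; the calibration is good to about 2 mm. A picture is of the moment at which its call begins. camera_params takes no time and is no camera call.
A pose or a line that the arm cannot do raises bot.PlanningError and nothing moves.
- bot.close_job(): hands the job in; it is judged then, once.
Readings, each from a call of its own:
- bot.current_time(): time.
- bot.current_joint_positions(): joint angles.
- bot.current_qvel(): joint speeds.
- bot.current_effort(): joint torques, N m.
- bot.current_tool_pos(): TCP position.
- bot.current_tcp_rot(): TCP orientation.
- bot.current_wrist_force(): force on the tool from outside, world axes, zero at the start.
- bot.current_wrist_torque(): the same for the moment, N m.
- bot.current_finger_gap(): finger opening in m.
- bot.current_grip_force(): force on a finger pad.
Only numpy, scipy, OpenCV 4.12 (cv2) and the standard library are available. Lean on these libraries where they do the work, as an engineer would, in place of code of your own. Each camera call takes 0.05 s, during which the arm holds its last target. There are 200 camera calls.

TASK

Set up the single-cup coffee maker, one piece after another in this order: stand the white cup in the middle of the wooden saucer, seat the steel drip chamber upright on the cup, lower the small press with its knob upward to the floor of the chamber, and last put the tall cover over the chamber so that it stands on the brim. Let go of each piece before the next, and leave the tumbler, the teaspoon and the bottle opener as they are.

Things in the scene. Friction and masses are not known exactly. Their poses are not given: they have to be found in the camera images.
- saucer: Round wooden saucer, fixed to the worktop, 110 mm across, with a 5 mm wide lip 11 mm high. Origin: centre of its underside, z up. Its inner floor is flat, 100 mm across and 5 mm above the origin.
- cup: Loose white ceramic cup without handle, open at the top, standing upright. 65 mm high, 60 mm across (straight sides above 20 mm, foot 48 mm across), wall 4 mm, so the mouth is 52 mm wide. Origin: centre of its underside, z up. Standing in the saucer its origin is 5 mm above the saucer's.
- chamber: Loose steel drip chamber, upright. Heights above its origin (centre of the underside, z up): spigot 44 mm across, 0 to 8 mm, goes into the cup's mouth; flat brim 84 mm across, 8 to 11 mm, rests on the cup's rim; open round body 54 mm across (49 inside), floor at 11 mm, rim at 41 mm; grip it across the body. Seated, its origin is 57 mm above the cup's.
- press: Loose steel press, upright: perforated disc 42 mm across, 3 mm thick, with a central stem 8 mm thick and on it a black round knob 16 mm across, 31 to 52 mm above the origin. Origin: centre of the disc's underside, z up. Seated on the chamber's floor its origin is 11 mm above the chamber's and the knob stands above the chamber's rim.
- cover: Loose steel cover, upright: upside-down pot 68 mm across (63 inside), 61 mm high, hollow to 56 mm, with a black round knob 16 mm across on top, 64 to 81 mm above the origin, on a 10 mm neck. Origin: centre of its open lower edge, z up. It passes over the chamber's body and the press and stands on the brim, its origin then 11 mm above the chamber's.
- tumbler: Bystander: small clear tumbler, 48 mm across, 61 mm high. Origin: centre of its underside.
- teaspoon: Bystander: steel teaspoon lying flat, 130 x 26 x 11 mm, its length along its own x. Origin: centre of its underside.
- opener: Bystander: bottle opener with a dark green handle, lying flat, 174 x 41 x 20 mm, its length along its own x. Origin: centre of its underside.
Not all that is in view belongs to the job. What is shaped like the chamber but blue is not meant. What is shaped like the press but turquoise is not meant.

How it is judged:
By the outcome, as a careful person would: the job done as asked, in the order asked, and still so for the second after the job is handed in, with the robot touching nothing.
It also fails if it takes over 112 s, if anything falls off the work surface, if the arm or the gripper's body presses on something with over 40 N, if the wrist force passes 120 N, or if a joint passes its speed limit or range.

## Working session

There is one attempt and no reset: what is moved stays moved. The work goes in short steps, each a Python script; the robot and the scene stay as the last script left them, time stands still between calls to the robot, and variables do not carry over. Pictures are saved under pics/ and viewed, at most 14 in all, crops included, and the job is handed in when it is done.

```bash
mkdir -p pics; ls; python3 - <<'E'
from workcell import bot
import cv2,numpy as np
for n in("side","top"):
    im=bot.read_camera(n); cv2.imwrite(f"pics/{n}0.png",im[:,:,::-1])
    p=bot.camera_params(n); print(n,{k:(np.round(v,4).tolist() if not isinstance(v,str) else v) for k,v in p.items()})
E
```

```text
pics
side {'K': [[387.0353, 0.0, 274.8774], [0.0, 387.0353, 206.8658], [0.0, 0.0, 1.0]], 'view': [[-0.9756, -0.2194, 0.0066, 0.5528], [0.1288, -0.5478, 0.8266, -0.0967], [-0.1777, 0.8073, 0.5627, -1.0115], [0.0, 0.0, 0.0, 1.0]]}
top {'K': [[491.6256, 0.0, 283.7287], [0.0, 491.6256, 205.1755], [0.0, 0.0, 1.0]], 'view': [[0.0208, -0.9998, -0.0077, 0.0433], [0.9851, 0.0191, 0.1707, -0.5579], [-0.1705, -0.0111, 0.9853, -1.1087], [0.0, 0.0, 0.0, 1.0]]}
```

View pics/side0.png

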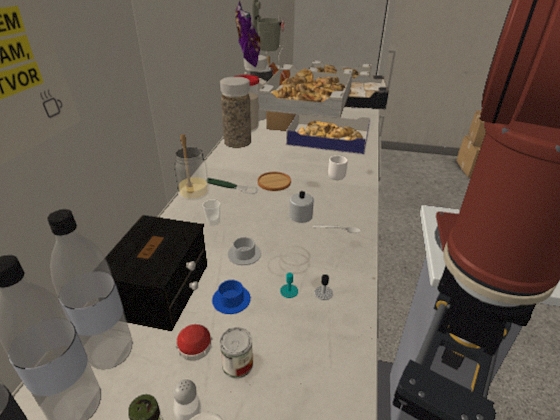

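View pics/top0.png

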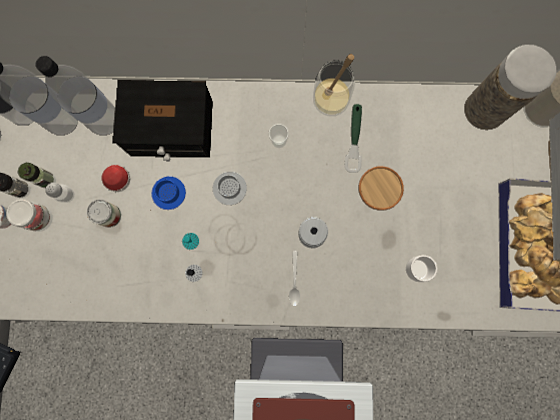

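The top view shows the saucer at about (381,188), cup (423,268), chamber (230,187), press (193,272) and cover (313,232). The blue chamber at (168,193) and turquoise press at (190,241) are decoys. There is a tall black box near the chamber, with its corner at (212,157).

```bash
cat > h.py <<'E'
from workcell import bot
import cv2,numpy as np
def ray(cam,u,v,z):
    p=bot.camera_params(cam);K=np.array(p["K"]);V=np.array(p["view"]);R=V[:3,:3];c=-R.T@V[:3,3]
    d=np.array([(u-K[0,2])/K[0,0],-(v-K[1,2])/K[1,1],-1.]);d=R.T@d
    return c+d*(z-c[2])/d[2]
def proj(cam,P):
    p=bot.camera_params(cam);K=np.array(p["K"]);V=np.array(p["view"]);q=V[:3,:3]@np.array(P)+V[:3,3]
    return K[0,0]*q[0]/-q[2]+K[0,2],K[1,1]*-q[1]/-q[2]+K[1,2]
def snap(cam,name):
    im=bot.read_camera(cam)[:,:,::-1].copy();cv2.imwrite(f"pics/{name}.png",im);return im
def crop(im,u,v,r,s,name):
    u,v=int(u),int(v);c=im[max(0,v-r):v+r,max(0,u-r):u+r];cv2.imwrite(f"pics/{name}.png",cv2.resize(c,None,fx=s,fy=s,interpolation=cv2.INTER_CUBIC))
E
python3 - <<'E'
from h import *
im=cv2.imread("pics/top0.png");hsv=cv2.cvtColor(im,cv2.COLOR_BGR2HSV)
tiles=[]
for n,(u,v),z in [("saucer",(381,188),.011),("cup",(423,268),.065),("chamber",(230,187),.011),("press",(193,272),.052),("cover",(313,232),.081)]:
    print(n,ray("top",u,v,z).round(4))
    c=cv2.resize(im[v-32:v+32,u-32:u+32],(256,256),interpolation=cv2.INTER_CUBIC);tiles.append(c)
s=cv2.imread("pics/side0.png");tiles.append(cv2.resize(s[225:289,220:284],(256,256)))
cv2.imwrite("pics/t.png",np.vstack([np.hstack(tiles[:3]),np.hstack(tiles[3:])]))
# saucer contour
def fit(mask,u,v,name,z,cam="top"):
    cs,_=cv2.findContours(mask,cv2.RETR_EXTERNAL,cv2.CHAIN_APPROX_NONE)
    cs=[c for c in cs if len(c)>8 and abs(cv2.pointPolygonTest(c,(u,v),True))<40]
    c=max(cs,key=cv2.contourArea);e=cv2.fitEllipse(c);P=ray(cam,*e[0],z)
    d=np.linalg.norm(P-bot_c(cam));f=np.array(bot.camera_params(cam)["K"])[0][0]
    print(name,np.round(e[0],1),"axes mm",np.round(np.array(e[1])*d/f*1000,1),P.round(4))
def bot_c(cam):
    V=np.array(bot.camera_params(cam)["view"]);return -V[:3,:3].T@V[:3,3]
def loc(m,u,v,r):
    o=np.zeros_like(m);o[v-r:v+r,u-r:u+r]=m[v-r:v+r,u-r:u+r];return o
S,V=hsv[...,1],hsv[...,2]
m=loc(((S>70)&(hsv[...,0]<25)).astype(np.uint8)*255,381,188,30);fit(m,381,188,"saucer",.011)
for n,u,v,r,z,t in [("pressknob",190,272,9,.052,60),("coverknob",313,231,9,.081,60)]:
    fit(loc((V<t).astype(np.uint8)*255,u,v,r),u,v,n,z)
E
```

```text
saucer [ 0.6104 -0.1815  0.011 ]
cup [ 0.4158 -0.2638  0.065 ]
chamber [0.6059 0.1874 0.011 ]
press [0.3966 0.2594 0.052 ]
cover [ 0.4909 -0.0133  0.081 ]
saucer [380.8 187.6] axes mm [106.8 110.7] [ 0.6114 -0.181   0.011 ]
pressknob [190.2 271.9] axes mm [12.8 16.1] [0.3968 0.2658 0.052 ]
coverknob [313.5 230.5] axes mm [12.5 12.5] [ 0.4943 -0.0144  0.081 ]
```

View pics/t.png

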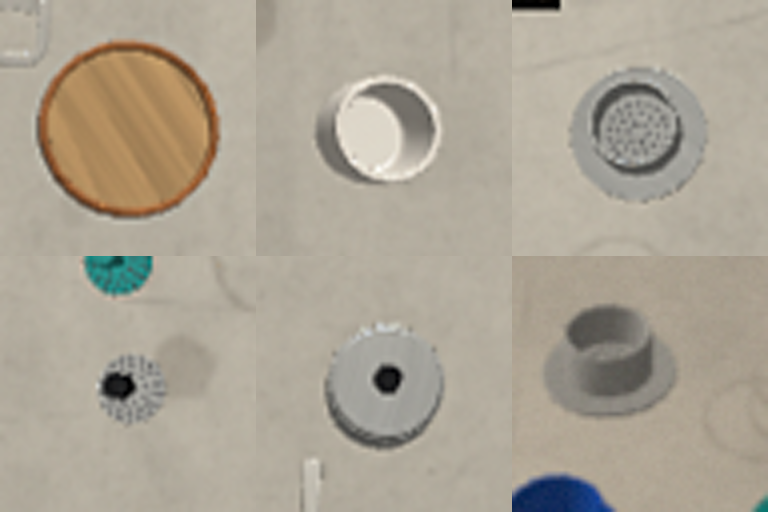

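The tiles show the cup rim centre at (423.8,268.3), the chamber brim centre at (229.6,188.8), the press disc at (194,273.3) and the cover knob at (313.5,230.5). Those agree with the given sizes. Next I check reach and yaw options, then grasp the cup.

```bash
cat >> h.py <<'E'
def R(a):  # a: angle of closing axis (tool y) in world, deg
    c,s=np.cos(np.radians(a)),np.sin(np.radians(a));y=np.array([c,s,0]);z=np.array([0,0,-1.]);return np.column_stack([np.cross(y,z),y,z])
def best(p,a):
    q0=np.array(bot.current_joint_positions());b=None
    for k in(a,a+180):
        q=bot.solve_ik(p,R(k))
        if q is not None:
            d=np.abs(np.array(q)-q0).max()
            if b is None or d<b[0]: b=(d,k)
    if b is None: raise RuntimeError(f"no ik {p} {a}")
    return R(b[1])
def T(s=""): print(s,round(bot.current_time(),1),"tcp",np.round(bot.current_tool_pos(),4),"gap",round(bot.current_finger_gap(),4),"F",np.round(bot.current_wrist_force(),1))
E
python3 - <<'E'
from h import *
print("corner",ray("top",212,157,0),ray("top",212,157,.1), "cam", ray("top",283,205,0))
obj=dict(cup=(*ray("top",423.8,268.3,.065)[:2],.086),chamber=(*ray("top",229.6,188.8,.011)[:2],.085),press=(*ray("top",190.2,271.9,.052)[:2],.102),cover=(*ray("top",313.5,230.5,.081)[:2],.096),saucer=(.6114,-.181,.2))
print("press disc",ray("top",194,273.3,.003))
print("side knob check press",proj("side",(*obj["press"][:2],.042)),"cup rim",proj("side",(*obj["cup"][:2],.065)),"cover knob",proj("side",(*obj["cover"][:2],.081)),"chamber",proj("side",(*obj["chamber"][:2],.041)))
for n,p in obj.items():
    r=[]
    for a in range(0,360,30):
        q=bot.solve_ik(p,R(a)); q2=bot.solve_ik((p[0],p[1],p[2]+.12),R(a)); r.append((a, None if q is None or q2 is None else round(q[6],1)))
    print(n,np.round(p,4),r)
T()
E
```

```text
corner [0.68381614 0.23672986 0.        ] [0.65652206 0.2203092  0.1       ] cam [0.56560531 0.05686654 0.        ]
press disc [0.39515683 0.2662164  0.003     ]
side knob check press (np.float64(324.30739166825117), np.float64(278.63497262781755)) cup rim (np.float64(338.1410958378643), np.float64(159.0503817223016)) cover knob (np.float64(301.85295708263664), np.float64(191.64904239582046)) chamber (np.float64(244.15120683945196), np.float64(243.12279853007107))
cup [ 0.4152 -0.2656  0.086 ] [(0, np.float64(0.9)), (30, np.float64(1.2)), (60, np.float64(1.8)), (90, np.float64(2.0)), (120, np.float64(2.3)), (150, None), (180, np.float64(-2.1)), (210, np.float64(-1.6)), (240, np.float64(-1.2)), (270, np.float64(-0.7)), (300, np.float64(-0.2)), (330, np.float64(0.3))]
chamber [0.6014 0.1882 0.085 ] [(0, np.float64(-0.1)), (30, np.float64(0.4)), (60, np.float64(0.9)), (90, np.float64(1.3)), (120, np.float64(1.8)), (150, np.float64(2.3)), (180, np.float64(2.3)), (210, np.float64(-2.3)), (240, np.float64(-1.8)), (270, np.float64(-1.7)), (300, np.float64(-1.2)), (330, np.float64(-0.6))]
pr
[... 287 characters left out ...]
1.1))]
cover [ 0.4943 -0.0144  0.096 ] [(0, np.float64(0.2)), (30, np.float64(0.7)), (60, np.float64(1.2)), (90, np.float64(1.7)), (120, np.float64(2.2)), (150, np.float64(2.2)), (180, None), (210, np.float64(-2.1)), (240, np.float64(-1.6)), (270, np.float64(-1.4)), (300, np.float64(-0.9)), (330, np.float64(-0.3))]
saucer [ 0.6114 -0.181   0.2   ] [(0, np.float64(0.6)), (30, np.float64(1.1)), (60, np.float64(1.6)), (90, np.float64(2.1)), (120, np.float64(2.6)), (150, np.float64(2.4)), (180, np.float64(-2.4)), (210, np.float64(-1.9)), (240, np.float64(-1.4)), (270, np.float64(-1.0)), (300, np.float64(-0.5)), (330, np.float64(0.1))]
 0.1 tcp [0.2403 0.6036 0.2914] gap 0.0871 F [-0.7 -0.2  0.1]
```

```bash
python3 - <<'E'
from h import *
c=(.4152,-.2656)
bot.movep((*c,.22),best((*c,.2),300)); T("above")
bot.move_l((*c,.086),max_speed=.12)
bot.set_gripper(.05); T("sq1")
bot.set_gripper(.087)
bot.movep((*c,.086),best((*c,.086),30)); T("rot")
bot.set_gripper(.05); T("sq2")
bot.move_l((*c,.14)); T("up")
s=(.6114,-.181)
bot.movep((*s,.15),best((*s,.15),30)); T("over saucer")
snap("side","s1");snap("top","t1")
E
```

```text
above 3.2 tcp [ 0.4158 -0.265   0.22  ] gap 0.087 F [-0.1 -0.2  0.2]
sq1 5.1 tcp [ 0.4154 -0.2657  0.0862] gap 0.0597 F [0.3 0.1 1.6]
rot 7.1 tcp [ 0.4152 -0.2656  0.086 ] gap 0.087 F [-0.3 -0.5  0.5]
sq2 7.7 tcp [ 0.4151 -0.2656  0.086 ] gap 0.0594 F [-1.  -1.3  0.7]
up 8.2 tcp [ 0.4153 -0.265   0.1396] gap 0.0598 F [-1.   0.5 -2.2]
over saucer 9.0 tcp [ 0.6103 -0.1819  0.149 ] gap 0.0595 F [-0.5 -0.2 -0.9]
```

```bash
python3 - <<'E'
from h import *
s=(.6114,-.181)
bot.move_l((*s,.105),max_speed=.1)
print(bot.move_l((*s,.0895),max_speed=.03,force_limit=6)); T("down")
bot.set_gripper(.087); T("open")
bot.move_l((*s,.2)); 
bot.movep((.5,.05,.3),best((.5,.05,.3),0)); T()
im=snap("top","t2"); a=cv2.resize(im[156:220,349:413],(512,512),interpolation=cv2.INTER_CUBIC)
u,v=map(int,proj("side",(*s,.03)));im=snap("side","s2");b=cv2.resize(im[v-32:v+32,u-32:u+32],(288,288),interpolation=cv2.INTER_CUBIC)
print(u,v);o=np.zeros((512,800,3),np.uint8);o[:,:512]=a;o[:288,512:]=b;cv2.imwrite("pics/t2c.png",o)
E
```

```text
True
down 10.2 tcp [ 0.6114 -0.1809  0.091 ] gap 0.0595 F [-0.9  1.4  7.2]
open 11.0 tcp [ 0.611  -0.1806  0.0903] gap 0.0869 F [-0.  -0.5  0.4]
 13.4 tcp [0.5    0.0496 0.2997] gap 0.087 F [-0.  -0.1  0.1]
273 174
```

View pics/t2c.png

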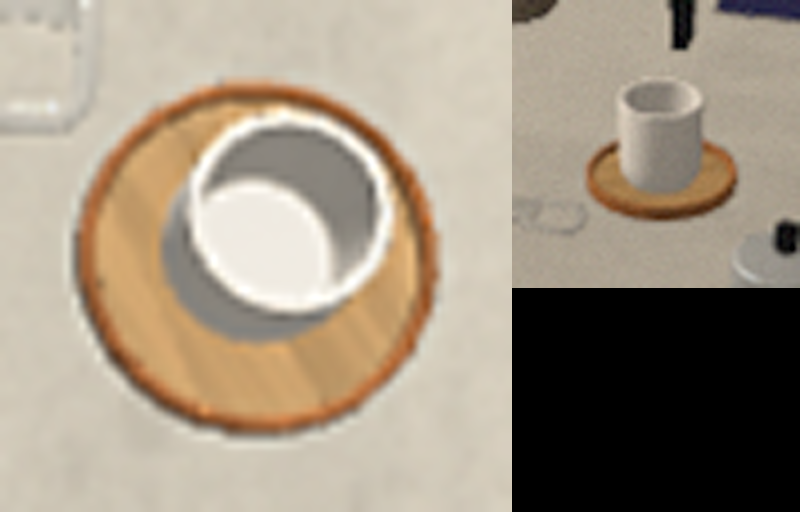

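The cup rim centre is at about (385.2,182.4) in the top image and the cup stands upright on the saucer. The next script checks that centring and then picks the chamber.

```bash
python3 - <<'E'
from h import *
P=ray("top",385.1,182.3,.07);print("cup",P)
assert np.hypot(P[0]-.6114,P[1]+.181)<.005
c=(.6014,.1882)
bot.movep((*c,.24),R(90)); T("above")
bot.move_l((*c,.086),max_speed=.12); T()
bot.set_gripper(.045); T("sq1")
bot.set_gripper(.087)
bot.move_l((*c,.125)); bot.movep((*c,.125),R(150)); bot.move_l((*c,.0855),max_speed=.05); T("rot")
bot.set_gripper(.045); T("sq2")
bot.move_l((*c,.25)); T("up")
s=(.6112,-.1808)
bot.movep((*s,.22),R(150)); bot.dwell(.2); T("over cup")
snap("top","t3"); im=snap("side","s3");u,v=map(int,proj("side",(*s,.1)));crop(im,u,v,60,5,"s3c");print(u,v)
E
```

```text
cup [ 0.61157745 -0.18003576  0.07      ]
above 14.9 tcp [0.6015 0.1877 0.2401] gap 0.087 F [-0.2  0.1 -0. ]
 16.4 tcp [0.6019 0.1883 0.0868] gap 0.0871 F [-0.5 -0.2  0.1]
sq1 17.0 tcp [0.6014 0.1882 0.0861] gap 0.0539 F [-0.2  0.5 -0. ]
rot 20.1 tcp [0.6017 0.1882 0.0858] gap 0.0871 F [ 0.5  0.3 -0.3]
sq2 20.8 tcp [0.6015 0.1882 0.0856] gap 0.0532 F [0.7 0.  0.4]
up 22.1 tcp [0.6009 0.1881 0.2489] gap 0.053 F [ 0.1  0.7 -1.9]
over cup 24.1 tcp [ 0.6114 -0.1799  0.22  ] gap 0.0532 F [-0.8  0.3 -1.3]
273 154
```

View pics/s3c.png

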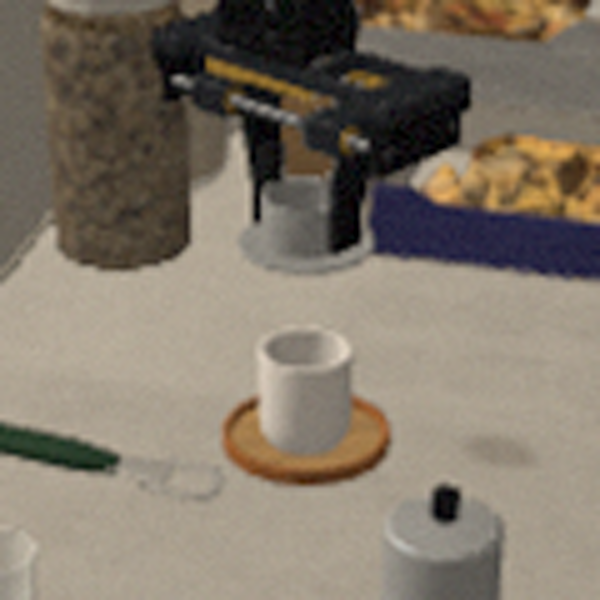

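The chamber is held level above the cup, at about (305,220) in the crop, and the cup is centred below it.

```bash
python3 - <<'E'
from h import *
s=(.6112,-.1808)
bot.move_l((*s,.165),max_speed=.1)
print(bot.move_l((*s,.1455),max_speed=.025,force_limit=6)); T("down")
if bot.current_tool_pos()[2]<.150:
    bot.set_gripper(.087); T("open")
    bot.move_l((*s,.24)); bot.movep((.45,.1,.3),R(60)); T()
im=snap("top","t4"); u,v=map(int,proj("top",(*s,.08)));a=cv2.resize(im[v-32:v+32,u-32:u+32],(512,512),interpolation=cv2.INTER_CUBIC);print(u,v)
u,v=map(int,proj("side",(*s,.05)));im=snap("side","s4");b=cv2.resize(im[v-32:v+32,u-32:u+32],(288,288),interpolation=cv2.INTER_CUBIC)
x=im[262:310,272:344];x=cv2.resize(x,(288,192),interpolation=cv2.INTER_CUBIC)
o=np.zeros((512,800,3),np.uint8);o[:,:512]=a;o[:288,512:]=b;o[300:492,512:]=x;cv2.imwrite("pics/t4c.png",o)
E
```

```text
True
down 25.6 tcp [ 0.611  -0.1808  0.1476] gap 0.0531 F [-0.9  0.1  5.3]
open 26.5 tcp [ 0.6105 -0.1808  0.1468] gap 0.0869 F [-0.5 -0.5  0.2]
 28.9 tcp [0.4502 0.0995 0.2997] gap 0.0872 F [ 0.5 -0.4  0.7]
386 181
```

View pics/t4c.png

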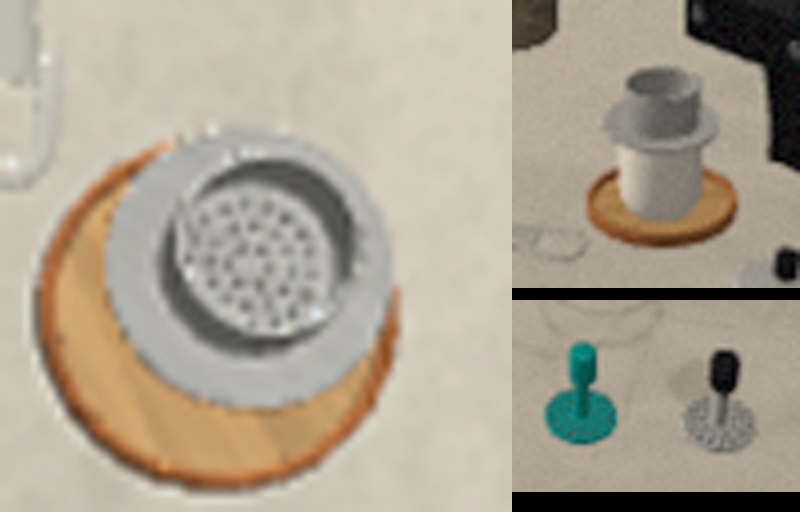

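The chamber is seated level on the cup: the measured height is 0.147 and the brim is horizontal. In the side view the press knob is at about (325,280), close to the predicted (324,279).

```bash
python3 - <<'E'
from h import *
c=(.3957,.2662);z=.1025
bot.set_gripper(.05)
bot.movep((*c,.2),R(90)); T("above")
bot.move_l((*c,z),max_speed=.1)
bot.set_gripper(.01); T("sq1")
bot.set_gripper(.045); bot.move_l((*c,.135)); bot.movep((*c,.135),R(0)); bot.move_l((*c,z),max_speed=.05); T("rot")
bot.set_gripper(.01); T("sq2")
bot.move_l((*c,.3)); T("up")
s=(.6110,-.1808)
bot.movep((*s,.3),R(0)); bot.dwell(.2); T("over")
bot.move_l((*s,.235)); bot.dwell(.1)
im=snap("top","t5");snap("side","s5");a=[]
im=cv2.imread("pics/s5.png");u,v=map(int,proj("side",(*s,.13)));crop(im,u,v,50,6,"s5c");print(u,v,proj("side",(*s,.132)),proj("side",(*s,.103)))
E
```

```text
above 30.7 tcp [0.3968 0.2651 0.2004] gap 0.0503 F [ 0.5 -0.8  0.2]
sq1 32.5 tcp [0.3957 0.2662 0.1025] gap 0.0151 F [ 0.3 -0.5  0.9]
rot 35.8 tcp [0.3958 0.2663 0.1026] gap 0.0447 F [ 0.   0.4 -0.2]
sq2 36.5 tcp [0.3957 0.2662 0.1026] gap 0.0148 F [0.7 0.6 1.2]
up 37.9 tcp [0.3954 0.266  0.2992] gap 0.015 F [ 0.1 -0.  -0.4]
over 39.9 tcp [ 0.6111 -0.1797  0.3003] gap 0.0149 F [ 0.5  0.2 -1. ]
273 145 (np.float64(273.9870634025013), np.float64(145.0927941624762)) (np.float64(273.9373962043046), np.float64(153.60699024189523))
```

View pics/s5c.png

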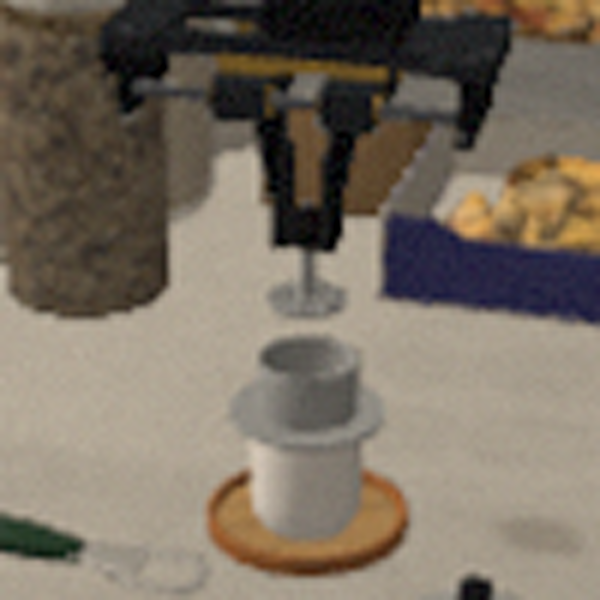

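The press hangs upright, with the disc at (307,297) in the crop and the chamber mouth at (309,358), so it is aligned. Lowering it now.

```bash
python3 - <<'E'
from h import *
s=(.6110,-.1808)
bot.move_l((*s,.21),max_speed=.08)
print(bot.move_l((*s,.1748),max_speed=.025,force_limit=4)); T("down")
if bot.current_tool_pos()[2]<.179:
    bot.set_gripper(.045); T("open")
    bot.move_l((*s,.28)); bot.movep((.45,.13,.3),R(0)); bot.set_gripper(.087); T()
im=snap("top","t6"); u,v=map(int,proj("top",(*s,.1)));a=cv2.resize(im[v-32:v+32,u-32:u+32],(400,400),interpolation=cv2.INTER_CUBIC);print(u,v)
u,v=map(int,proj("side",(*s,.07)));im=snap("side","s6");b=cv2.resize(im[v-32:v+32,u-32:u+32],(400,400),interpolation=cv2.INTER_CUBIC);print(u,v)
cv2.imwrite("pics/t6c.png",np.hstack([a,b]))
E
```

```text
True
down 42.4 tcp [ 0.6109 -0.1808  0.1756] gap 0.0151 F [-0.6  0.1  5.9]
open 43.2 tcp [ 0.6103 -0.1807  0.1745] gap 0.0447 F [-0.6  0.5  0. ]
 46.4 tcp [0.45 0.13 0.3 ] gap 0.0864 F [ 0.   0.5 -0.2]
388 179
273 163
```

View pics/t6c.png

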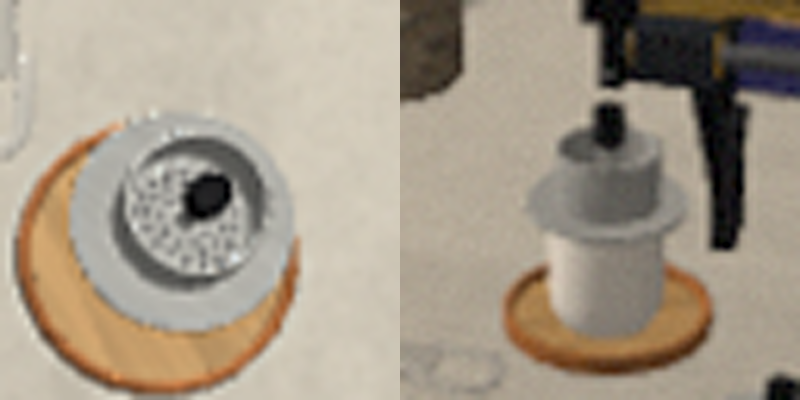

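The press is seated centrally with its knob up, above the rim in both views. The cover is next.

```bash
python3 - <<'E'
from h import *
c=(.4943,-.0144);z=.097
bot.movep((*c,.24),R(90)); T("above")
bot.move_l((*c,z),max_speed=.1)
bot.set_gripper(.055); T("sq1")
bot.set_gripper(.087); bot.movep((*c,z),R(0)); T("rot")
bot.set_gripper(.055); T("sq2")
bot.move_l((*c,.3)); T("up")
s=(.6108,-.1808)
bot.movep((*s,.3),R(0)); bot.dwell(.2); T("over")
bot.move_l((*s,.25),max_speed=.1); bot.dwell(.1)
snap("top","t7");im=snap("side","s7");u,v=map(int,proj("side",(*s,.13)));crop(im,u,v,50,6,"s7c")
E
```

```text
above 48.1 tcp [ 0.4944 -0.0141  0.2401] gap 0.0873 F [-0.6 -0.5  0.6]
sq1 50.2 tcp [ 0.4944 -0.0145  0.0972] gap 0.0676 F [ 0.4 -0.3  2.3]
rot 52.2 tcp [ 0.4943 -0.0144  0.097 ] gap 0.0869 F [ 0.3  0.9 -0.5]
sq2 52.7 tcp [ 0.4943 -0.0144  0.097 ] gap 0.0661 F [ 0.4 -1.1 -0.4]
up 54.2 tcp [ 0.4939 -0.0144  0.2991] gap 0.0666 F [ 0.5  0.6 -1.4]
over 55.2 tcp [ 0.6107 -0.1794  0.3004] gap 0.0665 F [ 0.3  1.  -1. ]
```

View pics/s7c.png

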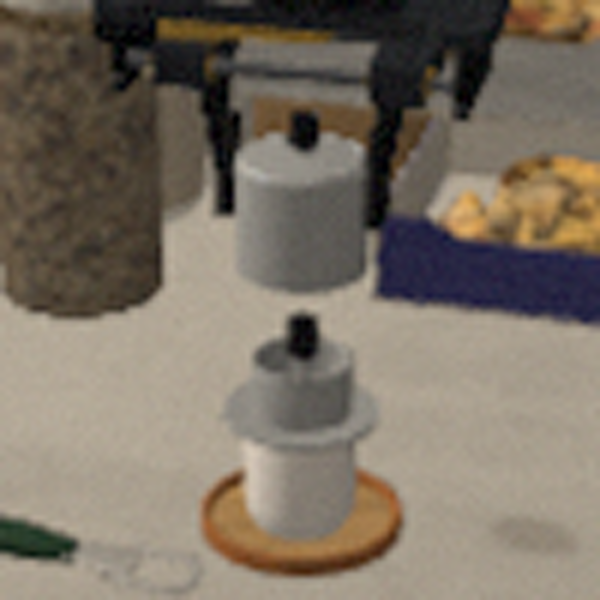

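The cover is upright and centred over the stack, with both knobs near column 303 of the crop.

```bash
python3 - <<'E'
from h import *
s=(.6108,-.1808)
bot.move_l((*s,.205),max_speed=.08,force_limit=8)
print(bot.move_l((*s,.1685),max_speed=.025,force_limit=5)); T("down")
if bot.current_tool_pos()[2]<.174:
    bot.set_gripper(.087); T("open")
    bot.move_l((*s,.29),max_speed=.1); bot.movep((.45,.13,.3),R(0)); T()
im=snap("top","t8"); b=[]
for n,p in(("top",.1),("side",.08)):
    im=cv2.imread("pics/t8.png") if n=="top" else snap("side","s8");u,v=map(int,proj(n,(*s,p)));b.append(cv2.resize(im[v-40:v+40,u-40:u+40],(400,400),interpolation=cv2.INTER_CUBIC))
t=cv2.imread("pics/t8.png");
cv2.imwrite("pics/t8c.png",np.hstack(b))
d=cv2.absdiff(t,cv2.imread("pics/top0.png")).max(2)
for n,(x0,x1,y0,y1) in dict(tumbler=(265,293,120,150),spoon=(286,302,255,308),opener=(342,360,100,172),turq=(180,200,230,252),blue=(148,190,172,212)).items(): print(n,(d[y0:y1,x0:x1]>40).sum())
E
```

```text
True
down 58.0 tcp [ 0.6107 -0.1808  0.17  ] gap 0.0666 F [-0.8  0.5  6. ]
open 58.7 tcp [ 0.6101 -0.1806  0.1688] gap 0.0871 F [-0.2 -0.  -0.3]
 61.4 tcp [0.4508 0.1289 0.3   ] gap 0.0868 F [ 0.3 -0.6  0.4]
tumbler 0
spoon 39
opener 0
turq 440
blue 731
```

View pics/t8c.png

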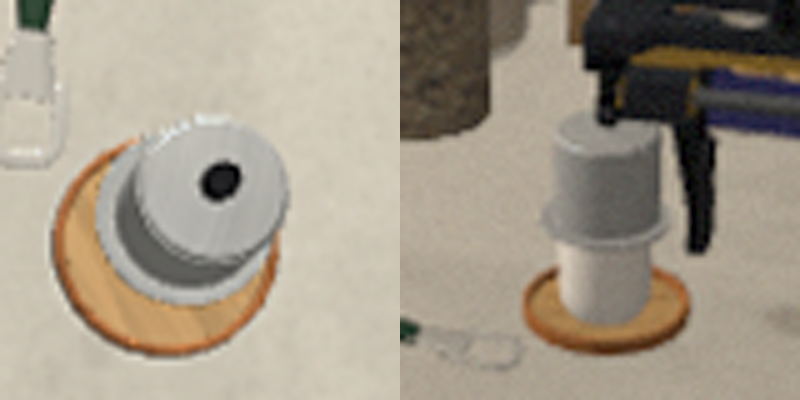

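View pics/t8.png

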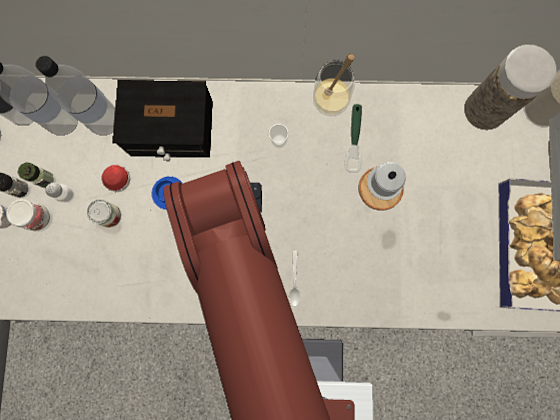

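The cover stands level on the brim. The spoon at (294,280), opener at (355,140) and tumbler at (279,134) are where they were, and the arm is clear of everything.

```bash
python3 -c "
from workcell import bot
print(bot.close_job(), bot.current_time())"
```

```text
the job is handed in; nothing more can be done
the job is handed in; nothing more can be done
```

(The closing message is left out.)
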